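# Clamp two glass blanks to the first click

## Robot

A 6-joint arm with a two-finger parallel gripper is mounted at the origin on the work surface. World frame = base frame: x ahead of the robot, y to its left, z up, the work surface at z = 0. Lengths are in m, angles in rad, forces in N, time in s.
With the tool pointing down it reaches from about 0.3 to 0.75 m from the base axis. Payload 8.5 kg.
Tool frame: the origin (TCP) lies between the finger pads; the fingertips stand 22 mm ahead of it and the grasp point (between the pads) lies 3 mm ahead of it; z points along the fingers, y is the line along which they close (so a half turn about z gives the same grasp; the last joint's range is limited). The gripper opens to 85 mm and grips with 20 to 120 N. Pads are 22 mm wide; open, the fingers measure 114 mm over their backs; the gripper's body (76 mm by 85 mm) begins 54 mm behind the grasp point. The pads swing forward as they close: fully open they stand 13 mm farther back than shut.
Start: joints at [1.014, 0.381, 1.297, -0, 1.464, -0.215], TCP at [0.184, 0.518, 0.253] pointing down, gripper open.
Joint ranges: [-3.11, 3.11], [-0.89, 2.33], [0.22, 2.48], [-1.42, 4.56], [0.17, 2.85], [-2.88, 2.88]. Speed limits (rad/s): [2.39, 2.39, 3.14, 3.14, 3.14, 3.14].

## Interface

Orientations are given as a unit quaternion [w, x, y, z].
In Python, from bench import manip gives the robot as it stands.
- The arm moves only by the tool drive_tool, never from a script. Its argument "increments" is a list of rows, each an object of numbers: "hand": the finger opening in m, from 0 to 0.0854; "x", "y", "z": the shift along the world's x, y, z in m; "yaw": the turn about the world's z in rad. In form: [{"hand": .., "x": .., "y": .., "z": .., "yaw": ..}, ...]. A call has 1 to 12 rows; each row is the pose to reach, as a shift and turn from the pose commanded when the call began; what a row does not reach only later rows make up. A row lasts 1/12 s, in which the tool goes at most 41.7 mm and 7.16 degrees, less where a joint would pass 70% of its speed; a pose out of reach is approached as far as the arm can. A call with a gripper value outside its range is refused whole. The fingers move at their own pace and stop on an object; "force" is the grip in N (left out, the last holds). Time passes only in rows, so rows that repeat a pose let the fingers close. It gives the time, the measured TCP pose, the force, the opening and the grip force at its end, in the units of the state.
- manip.get_obs(): the state, without advancing time (a new reading comes with each control period).
- manip.get_image(name): name is "side" or "top"; returns a dict with "image" (400x640x3 uint8, blue, green, red), "z_map" (400x640 float32, m along the optical axis (not along the pixel's ray), 0 where there is no reading), "mtx" (3x3 intrinsics, pixels), "camera_from_world" (4x4, takes a point from world to camera coordinates). Camera axes: x right, y down, z forward; pixel columns grow to the right and rows downward; lengths in m; the calibration is good to about 2 mm. A picture is of the moment at which its call begins.
- manip.finish_job(): hands the job in; it is judged then, once.
The state is a dict: "t": time; "joint_pos": joint angles; "dq": joint speeds; "effort": joint torques, N m; "tcp_pos": TCP position; "eef_rot": TCP orientation; "contact_force": force on the tool from outside, world axes, zero at the start; "torque": the same for the moment, N m; "finger_gap": opening from 0.0 (shut) to 1.0 (fully open); "grip_force": force on a finger pad.
Only numpy, scipy, OpenCV 4.12 (cv2) and the standard library are available. Lean on these libraries where they do the work, as an engineer would, in place of code of your own. Each camera call takes 0.05 s, during which the arm holds its last target. There are 200 camera calls.

## Task

Stack the two long glass blanks in the clamping jig, the thick one underneath and the thin one on top, both squared up tight against the end stop and the long fence. Then swing the clamp lever counter-clockwise (seen from above) until its torque clutch clicks for the first time, and stop there, because a second click cracks the glass. Let go and leave everything else on the bench where it is.

Things in the scene. Friction and masses are not known exactly. Their poses are not given: they have to be found in the camera images.
- thick: thick pale frosted glass blank, 150 x 60 x 20 mm (x, y, z), about 0.45 kg, lying flat on the bench; origin at the centre of its underside, x along its length
- thin: thin pale frosted glass blank, 120 x 60 x 12 mm (x, y, z), about 0.22 kg, lying flat on the bench; origin at the centre of its underside, x along its length
- jig: clamping jig fixed to the bench: aluminium bed 200 x 230 mm (x -100 to 100, y -165 to 65), top 15 mm above the bench. Origin at bench level under the middle of the loading place. Squared up, the thick blank's origin is at jig x -10, y 0, z 15 mm and the thin one's at x 5, y 0, z 35 mm, lengths along jig x. The end stop is at +x, the long fence at +y, the clamp jaw at -y, the lever beyond it.
- corner (a point): point on the bed's top where the faces of the two fences would meet (jig x 65, y 30, z 15 mm), axes as the jig's. Faces: end stop at x = 65 (dark block, y -22 to 22), long fence at y = 30 (two dark posts, 22 thick, x -70 to -45 and 40 to 65; the 85 mm between them is open for a finger). Both are 52 mm high above the bench.
- jaw_face (a point): middle of the front of the steel clamp jaw, 32 mm above the bench; axes as the jig's. The jaw is two prongs, x -70 to -45 and 40 to 65 mm, 85 mm open between them, 30 mm deep to the bar that joins them, 48 mm high; it slides along jig +y towards the long fence.
- jaw (a joint): travel in m of the rack that carries the spring-loaded jaw to the long fence; at 0 the jaw's face is 75 mm from the fence, so it meets a 60 mm wide blank on the fence at 0.015; further travel squeezes its springs (12 N per mm) until the clutch clicks near 0.020; it springs back 1 to 3 mm at the click. 1 rad of the lever moves it 12 mm. It starts at 0 to 0.005 and stays where left.
- pivot (a point): the lever's vertical axis (jig x = 0, y = -125 mm), 74 mm above the bench
- knob (a point): centre of the black upright grip post at the end of the lever, 98 mm above the bench, 110 mm from the axis; the post is round, 24 mm across, and rises from 74 to 122 mm above the bench. The lever arm below it is 62 to 74 mm above the bench. Counter-clockwise from above tightens. It takes about 3 N at the knob to move the free jaw, and 8 to 10 N just before the click.
- clutch (a joint): slip of lever against spindle, rad: 0 at first, 0.40 after one click, 0.80 after two (over-tight: past 0.55). Jaw free: stays near 0. Jaw tight: the force peaks at about 0.10, is gone at 0.20, then the lever springs on to 0.40 (the click). Tail pointers of lever and spindle, opposite the arm, lie over each other before the click, 0.40 apart after it.
- wheel: bystander: grinding wheel lying flat, 110 mm across, 24 mm high; origin under its centre
- bottle: bystander: amber bottle, 60 mm across, 160 mm high; origin under its centre
- jar: bystander: white jar, 64 mm across, 100 mm high; origin under its centre
- rubblock: bystander: wooden rubbing block 90 x 50 x 35 mm; origin under its centre
- offcut: bystander: square glass offcut 90 x 90 x 12 mm, lying flat; origin under its centre
- tumbler: bystander: drinking glass, 72 mm across, 95 mm high; origin under its centre
Not all that is in view belongs to the job. What is shaped like the thick but orange is not meant. What is shaped like the thin but black is not meant.

How it is judged:
On the way, in this order (a step that is already met when the one before it is completed fails the run):
1. the thick blank lies flat on the bed of the jig, between jaw and fence (x of thick in the frame of jig between -0.025 and 0.005 m and y of thick in the frame of jig between -0.012 and 0.012 m and z of thick in the frame of jig between 0.012 and 0.018 m and angle between the x axis of thick and the x axis of jig, either way round below 0.15 rad), for 0.2 s.
2. the thin blank lies flat on the thick one, between jaw and fence (x of thick in the frame of jig between -0.025 and 0.005 m and y of thick in the frame of jig between -0.012 and 0.012 m and z of thick in the frame of jig between 0.012 and 0.018 m and x of thin in the frame of jig between -0.01 and 0.02 m and y of thin in the frame of jig between -0.012 and 0.012 m and z of thin in the frame of jig between 0.032 and 0.038 m and angle between the x axis of thin and the x axis of jig, either way round below 0.15 rad), for 0.2 s.
3. the jaw is tight on the stack and the clutch has clicked once (value of joint clutch above 0.3 rad and value of joint jaw above 0.0152 m), for 0.2 s.
At the end, for the whole second after the job is handed in: thick blank flat on the bed, thin one flat on it, each within 3 mm and 0.03 rad of flush with end stop and long fence; jaw tight on them (rack travel over 15.2 mm, jaw face within 2 mm of 60 mm from the fence); clutch in the notch after one click (0.3 to 0.5 rad); blanks still and let go (all of step 3 and x of thick in the frame of jig between -0.013 and -0.007 m and y of thick in the frame of jig between -0.003 and 0.003 m and z of thick in the frame of jig between 0.012 and 0.018 m and angle between the x axis of each of thick, thin and the x axis of jig, either way round below 0.03 rad and x of thin in the frame of jig between 0.002 and 0.008 m and y of thin in the frame of jig between -0.003 and 0.003 m and z of thin in the frame of jig between 0.032 and 0.038 m and value of joint clutch below 0.5 rad and y of jaw_face in the frame of jig above -0.032 m and linear speed of each of thick, thin below 0.01 m/s and contact force between the fingers and thick below 0.1 N and contact force between the fingers and thin below 0.1 N); the robot touches nothing.
It fails at once if the clutch is turned past the first click (over-tightened) (value of joint clutch above 0.55 rad).
It fails at once if a bystander (wheel, bottle, jar, rubbing block, offcut or tumbler) is shifted by more than 15 mm (distance of any of wheel, bottle, jar, rubblock, offcut, tumbler from where it was at the start of the episode above 0.015 m).
It also fails if it takes over 72 s, if anything falls off the work surface, if the arm or the gripper's body presses on something with over 40 N, if the wrist force passes 120 N, or if a joint passes its speed limit or range.

## Working session

There is one attempt and no reset: what is moved stays moved. The work goes in short steps, Python scripts to look and compute and a tool call to move; the robot and the scene stay as the last step left them, time stands still between calls to the robot, and variables do not carry over. Pictures are saved under pics/ and viewed, at most 10 in all, crops included, and the job is handed in when it is done.

Besides the shell and the picture viewer there is one more tool, called after "Call:" by a JSON object that holds its "fn" and its "kwargs". drive_tool: Moves the arm, as the interface text tells. Its arguments: {"type":"object","properties":{"increments":{"type":"array","items":{"type":"object","properties":{"hand":{"type":"number"},"x":{"type":"number"},"y":{"type":"number"},"z":{"type":"number"},"yaw":{"type":"number"}}}},"force":{"type":"number"}},"required":["increments"]}

```bash
mkdir -p pics; ls; cat > h.py <<'E'
import numpy as np, cv2
from bench import manip
def shot(n):
    d=manip.get_image(n); np.savez('%s.npz'%n,**d); return d
def load(n): return dict(np.load('%s.npz'%n))
def cloud(d):
    z=d['z_map']; K=d['mtx']; v,u=np.mgrid[:z.shape[0],:z.shape[1]]
    P=np.stack([(u-K[0,2])/K[0,0]*z,(v-K[1,2])/K[1,1]*z,z],-1)
    T=np.linalg.inv(d['camera_from_world']); W=P@T[:3,:3].T+T[:3,3]; W[z==0]=np.nan
    return W
def proj(d,p):
    p=np.atleast_2d(p); T=d['camera_from_world']; c=p@T[:3,:3].T+T[:3,3]
    q=c@d['mtx'].T; return q[:,:2]/q[:,2:]
E
python3 - <<'E'
from h import *
a=shot('top'); b=shot('side')
cv2.imwrite('pics/top0.png',a['image']); cv2.imwrite('pics/side0.png',b['image'])
o=manip.get_obs(); print(o)
print(np.linalg.inv(a['camera_from_world']),np.linalg.inv(b['camera_from_world']))
E
```

```text
pics
{'t': 0.1, 'joint_pos': array([ 1.01371174e+00,  3.81152494e-01,  1.29815888e+00, -2.13420023e-05,
        1.46357284e+00, -2.15299852e-01]), 'dq': array([ 8.48812920e-04,  1.79142127e-05, -3.69253643e-03, -8.77385429e-04,
        1.14173524e-03,  3.57858797e-04]), 'effort': array([ 3.51480878e-03, -4.49218190e+01, -2.31658298e+01, -1.67213375e-04,
        3.69993140e-03, -2.21245742e-06]), 'tcp_pos': array([0.18422837, 0.51798922, 0.25276947]), 'eef_rot': array([-2.33415739e-04,  1.70060619e-01,  9.85433391e-01, -6.02217796e-04]), 'contact_force': array([ 0.09725838, -0.16782331,  0.17560648]), 'torque': array([-0.03664776, -0.01332627,  0.01018547]), 'grip_force': 0.0, 'finger_gap': 0.9978825383861043}
[[-0.0046875  -0.99662493  0.08195588  0.42311197]
 [-0.99998621  0.00447763 -0.00274436  0.03974151]
 [ 0.00236813 -0.08196762 -0.99663218  1.27947531]
 [ 0.          0.          0.          1.        ]] [[-0.99836531 -0.02717498  0.05028142  0.44931021]
 [-0.05433339  0.72425094 -0.68739251  0.93804091]
 [-0.01773649 -0.6890008  -0.72454352  1.04617171]
 [ 0.          0.          0.          1.        ]]
```

View pics/top0.png

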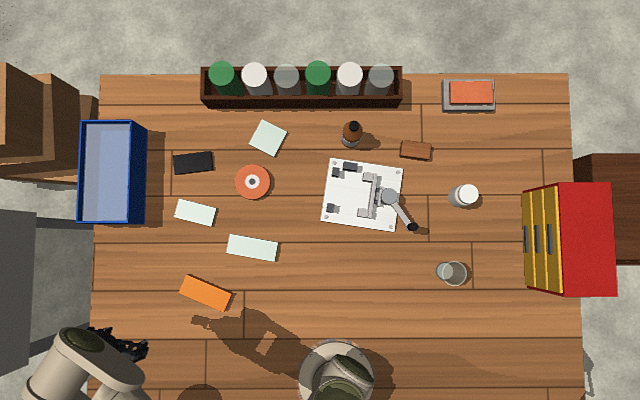

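View pics/side0.png

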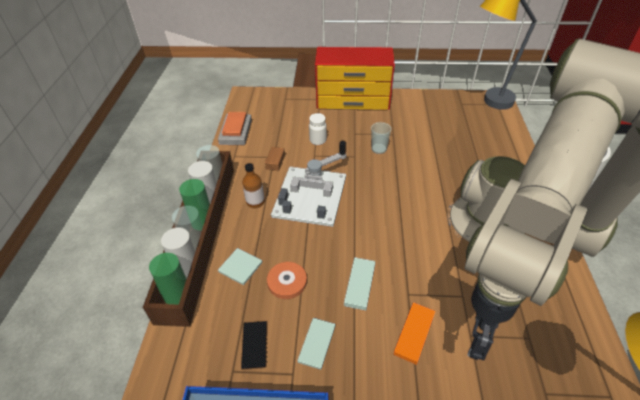

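```bash
python3 - <<'E'
from h import *
d=load('top'); W=cloud(d); im=d['image']
hsv=cv2.cvtColor(im,cv2.COLOR_BGR2HSV)
c1=cv2.resize(im[140:245,310:435],None,fx=4.4,fy=4.4,interpolation=cv2.INTER_CUBIC)
c2=cv2.resize(im[115:270,165:290],(375,462),interpolation=cv2.INTER_CUBIC)
H=max(c1.shape[0],c2.shape[0]); 
s=np.zeros((H,c1.shape[1]+c2.shape[1],3),np.uint8); s[:c1.shape[0],:c1.shape[1]]=c1; s[:c2.shape[0],c1.shape[1]:]=c2
s=cv2.resize(s,None,fx=800/s.shape[1],fy=800/s.shape[1]) if s.shape[1]>800 else s
print(s.shape); cv2.imwrite('pics/crop.png',s)
for n,(u,v) in dict(thick=(252,247),thin=(195,212),off=(268,137)).items():
    z=W[v,u,2]; 
    m=((abs(W[...,2]-z)<.005)&(im.min(2)>150)).astype(np.uint8)
    k,l=cv2.connectedComponents(m); m=l==l[v,u]
    P=W[m]; r=cv2.minAreaRect((P[:,:2]*1000).astype(np.float32)); print(n,z,m.sum(),r,np.median(P[:,2]))
E
```

```text
(400, 800, 3)
thick 0.022265368582411016 796 ((396.6017150878906, 251.01690673828125), (149.04824829101562, 59.13787078857422), 79.51749420166016) 0.020146546845889346
thin 0.013735228153226364 625 ((505.5365905761719, 429.167724609375), (119.14751434326172, 58.87713623046875), 75.78509521484375) 0.011837643040445878
off 0.012379969422782189 759 ((738.3855590820312, 206.506103515625), (89.88531494140625, 89.53376770019531), 63.01154708862305) 0.01199429441920552
```

View pics/crop.png

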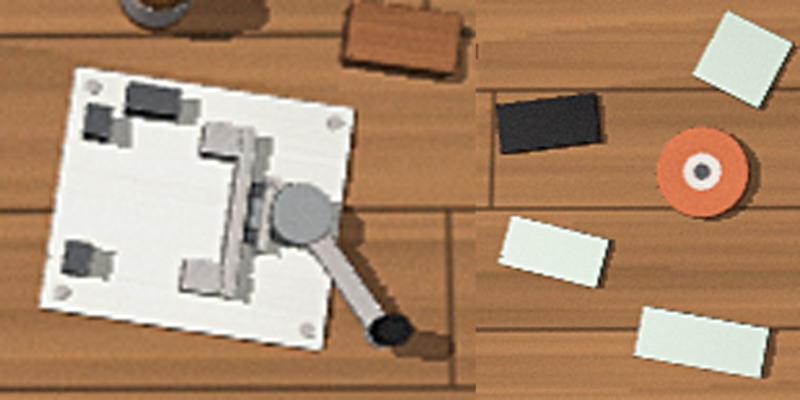

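Candidates: long pale (252,247), 149×59×20 mm, is the thick blank. Pale (195,212), 119×59×12 mm, is the thin one. The square (268,137) is the offcut, and orange (206,292) and black (193,162) are decoys. The crop confirms this: the jig's end stop is at the top (world +x), the fence posts are left (+y), and the lever is at lower right with its knob at (412,227).

```bash
cat > m.py <<'E'
from h import *
def rect(W,m): 
    r=cv2.minAreaRect((W[m][:,:2]*1000).astype(np.float32)); return r
def jig(d):
    W=cloud(d); x,y,z=W[...,0],W[...,1],W[...,2]; im=d['image']
    roi=np.zeros(z.shape,bool); roi[140:245,310:430]=1
    m=(roi&(abs(z-.015)<.006)&(im.min(2)>110)).astype(np.uint8)
    k,l,s,c=cv2.connectedComponentsWithStats(m); m=l==1+s[1:,4].argmax()
    return W,roi,m
E
python3 - <<'E'
from m import *
d=load('top'); W,roi,m=jig(d); z=W[...,2]
r=rect(W,m); print('bed',r,m.sum())
(c,s,a)=r
a=a if s[0]<s[1] else a-90   # x axis along 200 side
if a>45:a-=90
th=np.deg2rad(a); R=np.array([[np.cos(th),-np.sin(th)],[np.sin(th),np.cos(th)]])
o=np.array(c)/1000-R@[0,-.05]; print('yaw',th,'origin',o)
J=lambda P:(P[...,:2]-o)@R
for lo,hi in((.046,.056),(.042,.05),(.06,.08),(.112,.13)):
    mm=(roi&(z>lo)&(z<hi)).astype(np.uint8); k,l=cv2.connectedComponents(mm)
    for i in range(1,k):
        q=l==i
        if q.sum()>8: p=J(W[q])*1000; print(lo,hi,q.sum(),p.min(0).round(),p.max(0).round(),p.mean(0).round(1),z[q].mean().round(4))
print('thick/thin in jig yaw', np.degrees(th))
E
```

```text
bed ((558.9373168945312, -85.86822509765625), (229.8496551513672, 200.0689697265625), 80.97300720214844) 3581
yaw -0.15755074587632467 origin [ 0.5667823 -0.0364875]
0.046 0.056 103 [ 64. -22.] [86. 22.] [75.   0.1] 0.0518
0.046 0.056 57 [39. 30.] [65. 52.] [51.3 41.4] 0.0521
0.046 0.056 276 [-70. -85.] [ 64. -43.] [ -3.4 -69.4] 0.0491
0.046 0.056 9 [ -24. -104.] [-11. -98.] [ -17.3 -101.2] 0.0483
0.046 0.056 58 [-71.  30.] [-46.  52.] [-58.1  41.5] 0.0519
0.042 0.05 266 [-70. -85.] [ 64. -43.] [ -2.6 -68.9] 0.0473
0.042 0.05 36 [ -29. -111.] [ 20. -98.] [  -7.9 -101.8] 0.0457
0.06 0.08 26 [139. -14.] [151.  30.] [142.2  10.1] 0.0707
0.06 0.08 370 [ -94. -203.] [ 26. -97.] [ -23.7 -144.4] 0.0751
0.112 0.13 58 [ -92. -212.] [ -71. -188.] [ -81.3 -199. ] 0.1212
thick/thin in jig yaw -9.026992797851562
```

Call:
{"fn": "drive_tool", "kwargs": {"increments": [{"x": 0.212,"y": -0.267,"z": -0.13,"yaw": -1.412,"hand": 0.0854},{"x": 0.212,"y": -0.267,"z": -0.13,"yaw": -1.412,"hand": 0.0854},{"x": 0.212,"y": -0.267,"z": -0.13,"yaw": -1.412,"hand": 0.0854},{"x": 0.212,"y": -0.267,"z": -0.13,"yaw": -1.412,"hand": 0.0854},{"x": 0.212,"y": -0.267,"z": -0.13,"yaw": -1.412,"hand": 0.0854},{"x": 0.212,"y": -0.267,"z": -0.13,"yaw": -1.412,"hand": 0.0854},{"x": 0.212,"y": -0.267,"z": -0.13,"yaw": -1.412,"hand": 0.0854},{"x": 0.212,"y": -0.267,"z": -0.13,"yaw": -1.412,"hand": 0.0854},{"x": 0.212,"y": -0.267,"z": -0.13,"yaw": -1.412,"hand": 0.0854},{"x": 0.212,"y": -0.267,"z": -0.13,"yaw": -1.412,"hand": 0.0854},{"x": 0.212,"y": -0.267,"z": -0.13,"yaw": -1.412,"hand": 0.0854},{"x": 0.212,"y": -0.267,"z": -0.13,"yaw": -1.412,"hand": 0.0854}]}}

```text
t: 1.1
tcp_pos: [0.3966, 0.2505, 0.1229]
eef_rot: [-0.0, 0.771, 0.636, -0.001]
contact_force: [-0.9, 0.0, -0.3]
finger_gap: 0.997
grip_force: 0.0
```

Call:
{"fn": "drive_tool", "kwargs": {"increments": [{"z": -0.04},{"z": -0.075},{"z": -0.09},{"z": -0.097},{"z": -0.097},{"z": -0.097,"hand": 0.05},{"z": -0.097,"hand": 0.05},{"z": -0.097,"hand": 0.05},{"z": -0.097,"hand": 0.05},{"z": -0.097,"hand": 0.05},{"z": -0.097,"hand": 0.05},{"z": -0.097,"hand": 0.05}], "force": 40}}

```text
invalid input
```

Call:
{"fn": "drive_tool", "kwargs": {"increments": [{"x": 0,"y": 0,"yaw": 0,"z": -0.04,"hand": 0.0854},{"x": 0,"y": 0,"yaw": 0,"z": -0.075,"hand": 0.0854},{"x": 0,"y": 0,"yaw": 0,"z": -0.09,"hand": 0.0854},{"x": 0,"y": 0,"yaw": 0,"z": -0.097,"hand": 0.0854},{"x": 0,"y": 0,"yaw": 0,"z": -0.097,"hand": 0.0854},{"x": 0,"y": 0,"yaw": 0,"z": -0.097,"hand": 0.05},{"x": 0,"y": 0,"yaw": 0,"z": -0.097,"hand": 0.05},{"x": 0,"y": 0,"yaw": 0,"z": -0.097,"hand": 0.05},{"x": 0,"y": 0,"yaw": 0,"z": -0.097,"hand": 0.05},{"x": 0,"y": 0,"yaw": 0,"z": -0.097,"hand": 0.05},{"x": 0,"y": 0,"yaw": 0,"z": -0.097,"hand": 0.05},{"x": 0,"y": 0,"yaw": 0,"z": -0.097,"hand": 0.05}], "force": 40}}

```text
t: 2.1
tcp_pos: [0.3969, 0.2514, 0.0277]
eef_rot: [0.0, 0.769, 0.64, 0.001]
contact_force: [-1.2, -1.5, 5.3]
finger_gap: 0.684
grip_force: 43.5
```

Call:
{"fn": "drive_tool", "kwargs": {"increments": [{"x": 0,"y": 0,"yaw": 0,"z": 0.04,"hand": 0.05},{"x": 0,"y": 0,"yaw": 0,"z": 0.08,"hand": 0.05},{"x": 0.02,"y": -0.035,"yaw": 0.12,"z": 0.1,"hand": 0.05},{"x": 0.038,"y": -0.07,"yaw": 0.24,"z": 0.1,"hand": 0.05},{"x": 0.056,"y": -0.105,"yaw": 0.36,"z": 0.1,"hand": 0.05},{"x": 0.075,"y": -0.14,"yaw": 0.48,"z": 0.1,"hand": 0.05},{"x": 0.093,"y": -0.173,"yaw": 0.6,"z": 0.1,"hand": 0.05},{"x": 0.11,"y": -0.205,"yaw": 0.72,"z": 0.1,"hand": 0.05},{"x": 0.126,"y": -0.235,"yaw": 0.84,"z": 0.1,"hand": 0.05},{"x": 0.14,"y": -0.262,"yaw": 0.96,"z": 0.1,"hand": 0.05},{"x": 0.15,"y": -0.28,"yaw": 1.08,"z": 0.1,"hand": 0.05},{"x": 0.1555,"y": -0.2897,"yaw": 1.2,"z": 0.1,"hand": 0.05}]}}

```text
t: 3.1
tcp_pos: [0.5529, -0.0415, 0.1268]
eef_rot: [0.001, 0.29, 0.957, -0.0]
contact_force: [-0.7, 0.3, -3.5]
finger_gap: 0.687
grip_force: 48.3
```

Call:
{"fn": "drive_tool", "kwargs": {"increments": [{"x": 0,"y": 0,"yaw": 0.12,"z": 0,"hand": 0.05},{"x": 0,"y": 0,"yaw": 0.24,"z": 0,"hand": 0.05},{"x": 0,"y": 0,"yaw": 0.36,"z": 0,"hand": 0.05},{"x": 0,"y": 0,"yaw": 0.397,"z": 0,"hand": 0.05},{"x": 0,"y": 0,"yaw": 0.397,"z": 0,"hand": 0.05},{"x": 0,"y": 0,"yaw": 0.397,"z": 0,"hand": 0.05}]}}

```text
t: 3.6
tcp_pos: [0.5517, -0.0385, 0.1267]
eef_rot: [0.0, 0.098, 0.995, -0.0]
contact_force: [1.0, 0.2, -3.5]
finger_gap: 0.687
grip_force: 48.3
```

```bash
python3 - <<'E'
from m import *
o=manip.get_obs(); print(o['t'],o['tcp_pos'],o['eef_rot'],o['contact_force'],o['joint_pos'])
d=shot('side'); cv2.imwrite('pics/s1.png',cv2.resize(d['image'][110:260,220:400],(720,600),interpolation=cv2.INTER_CUBIC))
W=cloud(d); im=d['image']; 
m=(abs(W[...,0]-.55)<.15)&(abs(W[...,1]+.04)<.15)&(W[...,2]>.09)&(W[...,2]<.16)&(im.min(2)>120)
P=W[m]; print(len(P),np.percentile(P[:,2],[2,20,50,80,98]))
E
```

```text
3.6 [ 0.55168692 -0.03845602  0.1267335 ] [ 1.68614121e-04  9.83241323e-02  9.95154428e-01 -3.22673808e-05] [ 1.04056408  0.22672556 -3.52691608] [-2.83692573e-01  5.09137675e-01  1.48077144e+00 -1.45593581e-06
  1.15134019e+00 -1.65752180e+00]
678 [0.10025335 0.11099803 0.11684024 0.118874   0.12124106]
```

View pics/s1.png

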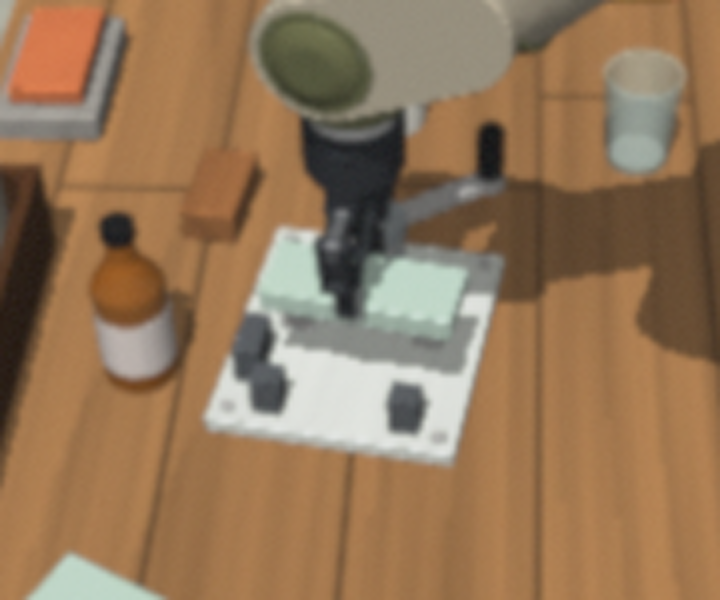

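Picture: the thick blank is held level over the loading place, clear of the posts at (270,385) and (405,405) and of the stop at (255,345). Lowering it now.

Call:
{"fn": "drive_tool", "kwargs": {"increments": [{"x": 0,"y": 0,"yaw": 0,"z": -0.03,"hand": 0.05},{"x": 0,"y": 0,"yaw": 0,"z": -0.055,"hand": 0.05},{"x": 0,"y": 0,"yaw": 0,"z": -0.07,"hand": 0.05},{"x": 0,"y": 0,"yaw": 0,"z": -0.077,"hand": 0.05},{"x": 0,"y": 0,"yaw": 0,"z": -0.081,"hand": 0.05},{"x": 0,"y": 0,"yaw": 0,"z": -0.083,"hand": 0.05},{"x": 0,"y": 0,"yaw": 0,"z": -0.083,"hand": 0.05}]}}

```text
t: 4.23
tcp_pos: [0.5522, -0.0386, 0.0439]
eef_rot: [0.001, 0.098, 0.995, -0.0]
contact_force: [-0.5, 0.4, -3.3]
finger_gap: 0.688
grip_force: 48.2
```

Call:
{"fn": "drive_tool", "kwargs": {"increments": [{"x": 0.0003,"y": 0.002,"yaw": 0,"z": -0.001,"hand": 0.05},{"x": 0.0006,"y": 0.004,"yaw": 0,"z": -0.001,"hand": 0.05},{"x": 0.0008,"y": 0.005,"yaw": 0,"z": -0.001,"hand": 0.05},{"x": 0.0008,"y": 0.005,"yaw": 0,"z": -0.001,"hand": 0.05}]}}

```text
t: 4.57
tcp_pos: [0.553, -0.0338, 0.0429]
eef_rot: [0.001, 0.097, 0.995, -0.001]
contact_force: [0.4, -3.3, -0.5]
finger_gap: 0.685
grip_force: 48.6
```

Call:
{"fn": "drive_tool", "kwargs": {"increments": [{"x": 0.002,"y": -0.0003,"yaw": 0,"z": 0,"hand": 0.05},{"x": 0.004,"y": -0.0006,"yaw": 0,"z": 0,"hand": 0.05},{"x": 0.005,"y": -0.0008,"yaw": 0,"z": 0,"hand": 0.05},{"x": 0.005,"y": -0.0008,"yaw": 0,"z": 0,"hand": 0.05}]}}

```text
t: 4.9
tcp_pos: [0.5561, -0.0343, 0.0428]
eef_rot: [-0.002, 0.097, 0.995, -0.0]
contact_force: [-9.7, -3.1, 6.8]
finger_gap: 0.685
grip_force: 49.4
```

Call:
{"fn": "drive_tool", "kwargs": {"increments": [{"x": 0,"y": 0,"yaw": 0,"z": -0.001,"hand": 0.05},{"x": 0,"y": 0,"yaw": 0,"z": -0.001,"hand": 0.08},{"x": 0,"y": 0,"yaw": 0,"z": -0.001,"hand": 0.08},{"x": 0,"y": 0,"yaw": 0,"z": -0.001,"hand": 0.08},{"x": 0,"y": 0,"yaw": 0,"z": -0.001,"hand": 0.08},{"x": 0,"y": 0,"yaw": 0,"z": 0.02,"hand": 0.08},{"x": 0,"y": 0,"yaw": 0,"z": 0.06,"hand": 0.08},{"x": 0,"y": 0,"yaw": 0,"z": 0.1,"hand": 0.08},{"x": 0,"y": 0,"yaw": 0,"z": 0.1,"hand": 0.08}]}}

```text
t: 5.65
tcp_pos: [0.5606, -0.0349, 0.1495]
eef_rot: [0.006, 0.097, 0.995, -0.001]
contact_force: [1.4, 0.3, 1.1]
finger_gap: 0.938
grip_force: 0.0
```

Call:
{"fn": "drive_tool", "kwargs": {"increments": [{"x": -0.004,"y": 0.035,"yaw": -0.12,"z": 0,"hand": 0.08},{"x": -0.008,"y": 0.073,"yaw": -0.24,"z": 0,"hand": 0.08},{"x": -0.012,"y": 0.112,"yaw": -0.36,"z": 0,"hand": 0.08},{"x": -0.016,"y": 0.15,"yaw": -0.48,"z": 0,"hand": 0.0854},{"x": -0.02,"y": 0.19,"yaw": -0.6,"z": 0,"hand": 0.0854},{"x": -0.025,"y": 0.23,"yaw": -0.72,"z": 0,"hand": 0.0854},{"x": -0.03,"y": 0.27,"yaw": -0.84,"z": 0,"hand": 0.0854},{"x": -0.034,"y": 0.31,"yaw": -0.96,"z": 0,"hand": 0.0854},{"x": -0.038,"y": 0.35,"yaw": -1.08,"z": 0,"hand": 0.0854},{"x": -0.042,"y": 0.385,"yaw": -1.2,"z": -0.01,"hand": 0.0854},{"x": -0.046,"y": 0.415,"yaw": -1.32,"z": -0.03,"hand": 0.0854},{"x": -0.05,"y": 0.44,"yaw": -1.44,"z": -0.045,"hand": 0.0854}]}}

```text
t: 6.65
tcp_pos: [0.5068, 0.4087, 0.0964]
eef_rot: [-0.0, 0.722, 0.692, 0.001]
contact_force: [1.0, -0.2, 0.6]
finger_gap: 0.999
grip_force: 0.0
```

Call:
{"fn": "drive_tool", "kwargs": {"increments": [{"x": -0.002,"y": 0.0137,"yaw": -0.12,"z": 0,"hand": 0.0854},{"x": -0.002,"y": 0.0237,"yaw": -0.221,"z": 0,"hand": 0.0854},{"x": -0.002,"y": 0.0237,"yaw": -0.221,"z": 0,"hand": 0.0854},{"x": -0.002,"y": 0.0237,"yaw": -0.221,"z": 0,"hand": 0.0854},{"x": -0.002,"y": 0.0237,"yaw": -0.221,"z": 0,"hand": 0.0854}]}}

```text
t: 7.07
tcp_pos: [0.5059, 0.4287, 0.0974]
eef_rot: [0.0, 0.792, 0.611, 0.0]
contact_force: [-0.2, -0.2, -0.1]
finger_gap: 1.001
grip_force: 0.0
```

```bash
python3 - <<'E'
from m import *
o=manip.get_obs(); q=o['eef_rot'];print(o['t'],o['tcp_pos'],2*np.degrees(np.arctan2(q[2],q[1]))-90,o['contact_force'])
d=shot('top'); W=cloud(d); im=d['image']; z=W[...,2]
o_=np.array([.5668,-.0365]); t=-.15755; R=np.array([[np.cos(t),-np.sin(t)],[np.sin(t),np.cos(t)]])
m=(abs(z-.035)<.005)&(im.min(2)>110); m[:140]=0;m[245:]=0;m[:,:310]=0;m[:,430:]=0
p=(W[m][:,:2]-o_)@R*1000; p=p[(p[:,1]>-38)&(p[:,1]<35)&(p[:,0]<72)]
print(len(p),np.percentile(p,[.5,50,99.5],axis=0).round(1),cv2.minAreaRect(p.astype(np.float32)),np.median(z[m]))
E
```

```text
7.0667 [0.50586282 0.42874999 0.0973856 ] -14.664884020429412 [-0.19624349 -0.19382939 -0.11644333]
932 [[-87.2 -32.5]
 [-13.   -1.9]
 [ 61.2  28.3]] ((-12.798477172851562, -1.9402961730957031), (59.665733337402344, 150.26976013183594), 88.0451889038086) 0.03511259701288527
```

Call:
{"fn": "drive_tool", "kwargs": {"increments": [{"x": 0,"y": 0,"yaw": 0,"z": -0.035,"hand": 0.0854},{"x": 0,"y": 0,"yaw": 0,"z": -0.06,"hand": 0.0854},{"x": 0,"y": 0,"yaw": 0,"z": -0.07,"hand": 0.0854},{"x": 0,"y": 0,"yaw": 0,"z": -0.071,"hand": 0.0854},{"x": 0,"y": 0,"yaw": 0,"z": -0.071,"hand": 0.05},{"x": 0,"y": 0,"yaw": 0,"z": -0.071,"hand": 0.05},{"x": 0,"y": 0,"yaw": 0,"z": -0.071,"hand": 0.05},{"x": 0,"y": 0,"yaw": 0,"z": -0.071,"hand": 0.05},{"x": 0,"y": 0,"yaw": 0,"z": -0.071,"hand": 0.05},{"x": 0,"y": 0,"yaw": 0,"z": -0.071,"hand": 0.05},{"x": 0,"y": 0,"yaw": 0,"z": -0.071,"hand": 0.05}]}}

```text
t: 8.03
tcp_pos: [0.508, 0.4302, 0.0311]
eef_rot: [0.001, 0.792, 0.61, 0.004]
contact_force: [-0.2, -2.0, 16.0]
finger_gap: 0.588
grip_force: 12.5
```

Call:
{"fn": "drive_tool", "kwargs": {"increments": [{"x": 0,"y": 0,"yaw": 0,"z": 0.03,"hand": 0.05},{"x": 0,"y": 0,"yaw": 0,"z": 0.065,"hand": 0.0854},{"x": 0,"y": 0,"yaw": 0,"z": 0.075,"hand": 0.0854},{"x": 0,"y": 0,"yaw": 0,"z": 0.075,"hand": 0.0854},{"x": 0,"y": 0,"yaw": 0,"z": 0.075,"hand": 0.0854}]}}

```text
t: 8.45
tcp_pos: [0.5058, 0.4295, 0.1025]
eef_rot: [0.0, 0.792, 0.61, 0.001]
contact_force: [-0.0, -0.1, -0.9]
finger_gap: 0.998
grip_force: 0.0
```

```bash
python3 - <<'E'
from m import *
o=manip.get_obs(); q=o['eef_rot'];print(o['t'],o['tcp_pos'],2*np.degrees(np.arctan2(q[2],q[1]))-90,o['contact_force'])
d=shot('side'); W=cloud(d); im=d['image'].astype(int)
hsv=cv2.cvtColor(d['image'],cv2.COLOR_BGR2HSV)
m=(abs(W[...,0]-.505)<.1)&(abs(W[...,1]-.43)<.1)&(W[...,2]>.006)&(W[...,2]<.018)&(im.min(2)>90)
P=W[m][:,:2]*1000; print(len(P),cv2.minAreaRect(P.astype(np.float32)))
cv2.imwrite('pics/s2.png',cv2.resize(d['image'][220:400,220:420],(660,594),interpolation=cv2.INTER_CUBIC))
E
```

```text
8.45 [0.50579945 0.42948596 0.10245586] -14.796849658677317 [-0.0291971  -0.13159183 -0.94802525]
1059 ((499.773681640625, 433.87188720703125), (120.61994171142578, 60.76017379760742), 74.93367004394531)
```

View pics/s2.png

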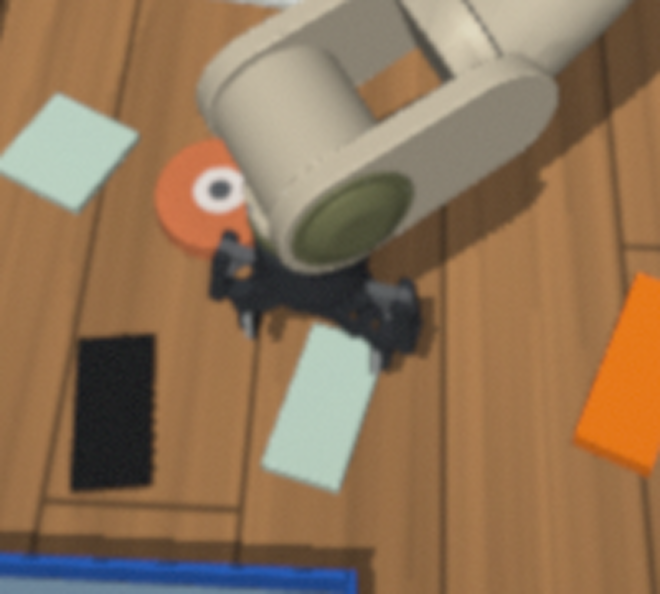

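Side view: the fingers failed to grip the thin blank and rode up on it. It lies at crop (320,410), nudged slightly, so I'll check the camera bias against the untouched offcut.

```bash
python3 - <<'E'
from m import *
d=load('side'); W=cloud(d); im=d['image'].astype(int)
for c,h in(((.738,.2065),.012),((.5,.434),.012)):
  m=(abs(W[...,0]-c[0])<.1)&(abs(W[...,1]-c[1])<.1)&(abs(W[...,2]-h)<.005)&(im.min(2)>90)&(im[...,1]-im[...,2]>8)
  k,l,s,_=cv2.connectedComponentsWithStats(m.astype(np.uint8)); m=l==1+s[1:,4].argmax()
  P=W[m][:,:2]*1000; print(len(P),cv2.minAreaRect(P.astype(np.float32)),np.median(W[m][:,2]))
E
```

```text
787 ((736.8814086914062, 211.21560668945312), (91.1192855834961, 90.89989471435547), 63.3123779296875) 0.011055803444906198
1011 ((500.14410400390625, 433.3924865722656), (119.8965835571289, 58.95500564575195), 74.96280670166016) 0.011425341096895636
```

Call:
{"fn": "drive_tool", "kwargs": {"increments": [{"x": -0.004,"y": 0,"yaw": 0,"z": -0.035,"hand": 0.0854},{"x": -0.004,"y": 0,"yaw": 0,"z": -0.065,"hand": 0.0854},{"x": -0.004,"y": 0,"yaw": 0,"z": -0.078,"hand": 0.0854},{"x": -0.004,"y": 0,"yaw": 0,"z": -0.082,"hand": 0.0854},{"x": -0.004,"y": 0,"yaw": 0,"z": -0.082,"hand": 0.0854}]}}

```text
t: 8.92
tcp_pos: [0.5009, 0.4289, 0.0174]
eef_rot: [-0.0, 0.792, 0.61, -0.002]
contact_force: [-0.4, -0.5, 1.2]
finger_gap: 1.003
grip_force: 0.0
```

Call:
{"fn": "drive_tool", "kwargs": {"increments": [{"x": 0,"y": 0,"yaw": 0,"z": 0,"hand": 0.05},{"x": 0,"y": 0,"yaw": 0,"z": 0,"hand": 0.05},{"x": 0,"y": 0,"yaw": 0,"z": 0,"hand": 0.05},{"x": 0,"y": 0,"yaw": 0,"z": 0,"hand": 0.05},{"x": 0,"y": 0,"yaw": 0,"z": 0,"hand": 0.05},{"x": 0,"y": 0,"yaw": 0,"z": 0,"hand": 0.05}]}}

```text
t: 9.42
tcp_pos: [0.5022, 0.4298, 0.0209]
eef_rot: [0.0, 0.792, 0.61, 0.001]
contact_force: [-1.2, 1.6, 6.3]
finger_gap: 0.688
grip_force: 44.4
```

Call:
{"fn": "drive_tool", "kwargs": {"increments": [{"x": 0,"y": 0,"yaw": 0,"z": 0.035,"hand": 0.05},{"x": 0,"y": 0,"yaw": 0,"z": 0.075,"hand": 0.05},{"x": 0.005,"y": -0.035,"yaw": 0.12,"z": 0.11,"hand": 0.05},{"x": 0.01,"y": -0.073,"yaw": 0.24,"z": 0.11,"hand": 0.05},{"x": 0.015,"y": -0.112,"yaw": 0.36,"z": 0.11,"hand": 0.05},{"x": 0.02,"y": -0.15,"yaw": 0.48,"z": 0.11,"hand": 0.05},{"x": 0.026,"y": -0.19,"yaw": 0.6,"z": 0.11,"hand": 0.05},{"x": 0.032,"y": -0.23,"yaw": 0.72,"z": 0.11,"hand": 0.05},{"x": 0.038,"y": -0.27,"yaw": 0.84,"z": 0.11,"hand": 0.05},{"x": 0.043,"y": -0.31,"yaw": 0.96,"z": 0.11,"hand": 0.05},{"x": 0.048,"y": -0.35,"yaw": 1.08,"z": 0.11,"hand": 0.05},{"x": 0.053,"y": -0.385,"yaw": 1.2,"z": 0.11,"hand": 0.05}]}}

```text
t: 10.42
tcp_pos: [0.5534, 0.0509, 0.1295]
eef_rot: [0.0, 0.323, 0.946, -0.0]
contact_force: [0.6, 0.4, -2.4]
finger_gap: 0.685
grip_force: 45.3
```

Call:
{"fn": "drive_tool", "kwargs": {"increments": [{"x": 0.004,"y": -0.03,"yaw": 0.12,"z": 0,"hand": 0.05},{"x": 0.008,"y": -0.055,"yaw": 0.24,"z": 0,"hand": 0.05},{"x": 0.01,"y": -0.075,"yaw": 0.36,"z": 0,"hand": 0.05},{"x": 0.0118,"y": -0.0837,"yaw": 0.472,"z": 0,"hand": 0.05},{"x": 0.0118,"y": -0.0837,"yaw": 0.472,"z": 0,"hand": 0.05},{"x": 0.0118,"y": -0.0837,"yaw": 0.472,"z": 0,"hand": 0.05},{"x": 0.0118,"y": -0.0837,"yaw": 0.472,"z": 0,"hand": 0.05}]}}

```text
t: 11.0
tcp_pos: [0.5651, -0.0301, 0.1293]
eef_rot: [-0.0, 0.097, 0.995, 0.0]
contact_force: [-0.1, -0.1, -1.9]
finger_gap: 0.687
grip_force: 45.3
```

```bash
cat > st.py <<'E'
from m import *
o_=np.array([.5668,-.0365]); t=-.15755; R=np.array([[np.cos(t),-np.sin(t)],[np.sin(t),np.cos(t)]])
def st():
    o=manip.get_obs(); q=o['eef_rot']
    print(round(o['t'],2),'tcp',o['tcp_pos'].round(4),'jig',((o['tcp_pos'][:2]-o_)@R*1000).round(1),'yawY-jigY',round(2*np.degrees(np.arctan2(q[2],q[1]))-90-80.97,2),'Fjig',(o['contact_force'][:2]@R).round(1),o['contact_force'][2].round(1),'gap',o['finger_gap'].round(3))
E
python3 - <<'E'
from st import *
st()
d=shot('side'); W=cloud(d); im=d['image'].astype(int)
m=(abs(W[...,0]-.56)<.12)&(abs(W[...,1]+.035)<.08)&(W[...,2]>.09)&(W[...,2]<.14)&(im[...,1]-im[...,2]>5)&(im.min(2)>100)
print(m.sum(),np.percentile(W[m][:,2],[5,50,75,95,98]))
E
```

```text
Traceback (most recent call last):
  File "st.py", line 5, in st
    print(round(o['t'],2),'tcp',o['tcp_pos'].round(4),'jig',((o['tcp_pos'][:2]-o_)@R*1000).round(1),'yawY-jigY',round(2*np.degrees(np.arctan2(q[2],q[1]))-90-80.97,2),'Fjig',(o['contact_force'][:2]@R).round(1),o['contact_force'][2].round(1),'gap',o['finger_gap'].round(3))
                                                                                                                                                                                                                                                      ^^^^^^^^^^^^^^^^^^^^^
AttributeError: 'float' object has no attribute 'round'
```

```bash
sed -i "s/,o\['contact_force'\]\[2\].round(1),'gap',o\['finger_gap'\].round(3))/,o['contact_force'][2],'gap',o['finger_gap'])/" st.py
python3 - <<'E'
from st import *
st()
d=shot('side'); W=cloud(d); im=d['image'].astype(int)
m=(abs(W[...,0]-.56)<.12)&(abs(W[...,1]+.035)<.08)&(W[...,2]>.09)&(W[...,2]<.14)&(im[...,1]-im[...,2]>5)&(im.min(2)>100)
print(m.sum(),np.percentile(W[m][:,2],[5,50,75,95,98]))
E
```

```text
11.0 tcp [ 0.5651 -0.0301  0.1293] jig [-2.6  6. ] yawY-jigY -2.14 Fjig [-0.1 -0.1] -1.9255362846105317 gap 0.6871298160529817
464 [0.11099614 0.11859174 0.1202224  0.12208057 0.12314109]
```

Call:
{"fn": "drive_tool", "kwargs": {"increments": [{"x": 0.0013,"y": -0.0083,"yaw": 0.037,"z": 0,"hand": 0.05},{"x": 0.0013,"y": -0.0083,"yaw": 0.037,"z": 0,"hand": 0.05},{"x": 0.0013,"y": -0.0083,"yaw": 0.037,"z": -0.025,"hand": 0.05},{"x": 0.0013,"y": -0.0083,"yaw": 0.037,"z": -0.05,"hand": 0.05},{"x": 0.0013,"y": -0.0083,"yaw": 0.037,"z": -0.063,"hand": 0.05},{"x": 0.0013,"y": -0.0083,"yaw": 0.037,"z": -0.069,"hand": 0.05},{"x": 0.0013,"y": -0.0083,"yaw": 0.037,"z": -0.0715,"hand": 0.05},{"x": 0.0013,"y": -0.0083,"yaw": 0.037,"z": -0.0715,"hand": 0.05}]}}

```text
t: 11.72
tcp_pos: [0.5669, -0.0389, 0.058]
eef_rot: [0.0, 0.078, 0.997, -0.0]
contact_force: [-0.4, 0.1, -2.2]
finger_gap: 0.683
grip_force: 45.2
```

```bash
python3 -c "
from st import *
st()"
```

```text
11.72 tcp [ 0.5669 -0.0389  0.058 ] jig [ 0.5 -2.3] yawY-jigY 0.11 Fjig [-0.5  0.1] -2.16408056166972 gap 0.6833525186487514
```

Call:
{"fn": "drive_tool", "kwargs": {"increments": [{"x": 0.0015,"y": 0.0015,"yaw": 0,"z": 0,"hand": 0.05},{"x": 0.004,"y": 0.0012,"yaw": 0,"z": 0,"hand": 0.05},{"x": 0.0055,"y": 0.0015,"yaw": 0,"z": 0,"hand": 0.05},{"x": 0.006,"y": 0.0017,"yaw": 0,"z": -0.001,"hand": 0.05},{"x": 0.006,"y": 0.0017,"yaw": 0,"z": -0.001,"hand": 0.05}]}}

```text
t: 12.13
tcp_pos: [0.5723, -0.0375, 0.0571]
eef_rot: [-0.001, 0.078, 0.997, -0.0]
contact_force: [-4.2, 0.9, -1.4]
finger_gap: 0.688
grip_force: 45.4
```

```bash
python3 -c "
from st import *
st()"
```

```text
12.13 tcp [ 0.5723 -0.0375  0.0571] jig [ 5.6 -0.1] yawY-jigY 0.14 Fjig [-4.3  0.2] -1.3533464727549347 gap 0.6879911765103522
```

Call:
{"fn": "drive_tool", "kwargs": {"increments": [{"x": 0,"y": 0,"yaw": 0,"z": -0.001,"hand": 0.05},{"x": 0,"y": 0,"yaw": 0,"z": -0.001,"hand": 0.08},{"x": 0,"y": 0,"yaw": 0,"z": -0.001,"hand": 0.08},{"x": 0,"y": 0,"yaw": 0,"z": -0.001,"hand": 0.08},{"x": 0,"y": 0,"yaw": 0,"z": 0.01,"hand": 0.08},{"x": 0,"y": 0,"yaw": 0,"z": 0.04,"hand": 0.08},{"x": 0,"y": 0,"yaw": 0,"z": 0.07,"hand": 0.04},{"x": -0.03,"y": 0.005,"yaw": 0,"z": 0.07,"hand": 0.0},{"x": -0.06,"y": 0.01,"yaw": 0,"z": 0.07,"hand": 0.0},{"x": -0.09,"y": 0.015,"yaw": 0,"z": 0.07,"hand": 0.0},{"x": -0.119,"y": 0.019,"yaw": 0,"z": 0.07,"hand": 0.0},{"x": -0.119,"y": 0.019,"yaw": 0,"z": 0.07,"hand": 0.0}]}}

```text
t: 13.13
tcp_pos: [0.4493, -0.0173, 0.1275]
eef_rot: [-0.001, 0.077, 0.997, 0.0]
contact_force: [1.0, 0.7, 0.9]
finger_gap: 0.078
grip_force: 0.0
```

```bash
cat >> st.py <<'E'
def blanks(d):
    W=cloud(d); im=d['image'].astype(int); z=W[...,2]; J=(W[...,:2]-o_)@R*1000
    for n,h in(('thin',.047),('thick',.035)):
        m=(abs(z-h)<.005)&(im.min(2)>100)&(im[...,1]-im[...,2]>5)&(J[...,0]>-100)&(J[...,0]<66)&(J[...,1]>-41)&(J[...,1]<40)
        p=J[m]; print(n,len(p),'lo',np.percentile(p,1,axis=0).round(1),'hi',np.percentile(p,99,axis=0).round(1),cv2.minAreaRect(p.astype(np.float32)),np.median(z[m]))
E
python3 - <<'E'
from st import *
st(); d=shot('top'); blanks(d)
cv2.imwrite('pics/t2.png',cv2.resize(d['image'][140:245,310:435],None,fx=5,fy=5,interpolation=cv2.INTER_CUBIC))
E
```

```text
13.13 tcp [ 0.4493 -0.0173  0.1275] jig [-119.1    0.6] yawY-jigY 0.16 Fjig [0.9 0.9] 0.8884050425824087 gap 0.07794485900696498
thin 690 lo [-45.6 -31.7] hi [62.9 26.8] ((7.1522979736328125, -2.4702301025390625), (113.97743225097656, 59.57402420043945), 0.04224724695086479) 0.04757950830716129
thick 9 lo [-44.9 -21.4] hi [50.6 27.9] ((1.4737548828125, 1.8878612518310547), (48.14178466796875, 99.93153381347656), 81.18446350097656) 0.03671096485672698
```

View pics/t2.png

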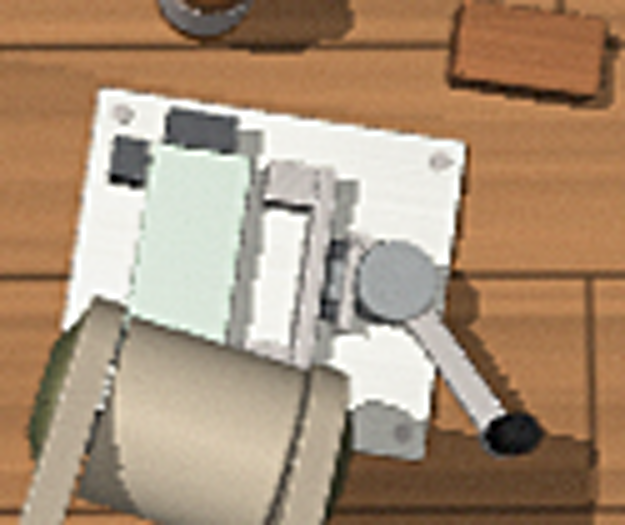

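The view shows the thin blank flush to the end stop at (200,130) and 2.4 mm off the fence; the thick one beneath is hidden. Next I push the thick end towards +x.

Call:
{"fn": "drive_tool", "kwargs": {"increments": [{"x": 0,"y": 0,"yaw": 0,"z": -0.035,"hand": 0.0},{"x": 0,"y": 0,"yaw": 0,"z": -0.065,"hand": 0.0},{"x": 0,"y": 0,"yaw": 0,"z": -0.082,"hand": 0.0},{"x": 0,"y": 0,"yaw": 0,"z": -0.087,"hand": 0.0},{"x": 0.008,"y": -0.0013,"yaw": 0,"z": -0.087,"hand": 0.0},{"x": 0.014,"y": -0.0022,"yaw": 0,"z": -0.087,"hand": 0.0},{"x": 0.018,"y": -0.0029,"yaw": 0,"z": -0.087,"hand": 0.0},{"x": 0.02,"y": -0.0032,"yaw": 0,"z": -0.087,"hand": 0.0},{"x": 0.021,"y": -0.0034,"yaw": 0,"z": -0.087,"hand": 0.0},{"x": 0.021,"y": -0.0034,"yaw": 0,"z": -0.087,"hand": 0.0}]}}

```text
t: 14.02
tcp_pos: [0.4709, -0.0213, 0.0406]
eef_rot: [-0.005, 0.077, 0.997, 0.0]
contact_force: [-21.6, -2.2, 11.7]
finger_gap: -0.0
grip_force: 10.3
```

```bash
python3 -c "
from st import *
st()"
```

```text
14.02 tcp [ 0.4709 -0.0213  0.0406] jig [-97.1  -0.1] yawY-jigY 0.2 Fjig [-21.   -5.6] 11.730724138762728 gap -0.00018295522084967432
```

Call:
{"fn": "drive_tool", "kwargs": {"increments": [{"x": -0.015,"y": 0.0024,"yaw": 0,"z": 0,"hand": 0.0},{"x": -0.03,"y": 0.005,"yaw": -0.05,"z": 0.03,"hand": 0.0},{"x": -0.03,"y": 0.005,"yaw": -0.17,"z": 0.07,"hand": 0.0},{"x": -0.03,"y": -0.02,"yaw": -0.29,"z": 0.105,"hand": 0.0},{"x": -0.03,"y": -0.05,"yaw": -0.41,"z": 0.125,"hand": 0.0},{"x": -0.03,"y": -0.08,"yaw": -0.53,"z": 0.125,"hand": 0.0},{"x": -0.03,"y": -0.1,"yaw": -0.65,"z": 0.125,"hand": 0.0},{"x": -0.03,"y": -0.1,"yaw": -0.77,"z": 0.125,"hand": 0.0},{"x": -0.03,"y": -0.1,"yaw": -0.89,"z": 0.125,"hand": 0.0},{"x": -0.03,"y": -0.1,"yaw": -1.01,"z": 0.125,"hand": 0.0},{"x": -0.03,"y": -0.1,"yaw": -1.13,"z": 0.125,"hand": 0.0},{"x": -0.03,"y": -0.1,"yaw": -1.25,"z": 0.125,"hand": 0.0}]}}

```text
t: 15.02
tcp_pos: [0.4458, -0.1225, 0.1666]
eef_rot: [0.002, 0.648, 0.761, 0.0]
contact_force: [0.6, 0.5, -0.4]
finger_gap: 0.004
grip_force: 0.0
```

Call:
{"fn": "drive_tool", "kwargs": {"increments": [{"x": 0,"y": 0,"yaw": -0.12,"z": 0,"hand": 0.0},{"x": 0,"y": 0,"yaw": -0.24,"z": 0,"hand": 0.0},{"x": 0,"y": 0,"yaw": -0.36,"z": 0,"hand": 0.0},{"x": 0,"y": 0,"yaw": -0.48,"z": 0,"hand": 0.0},{"x": 0,"y": 0,"yaw": -0.6,"z": 0,"hand": 0.0},{"x": 0,"y": 0,"yaw": -0.72,"z": 0,"hand": 0.0},{"x": 0,"y": 0,"yaw": -0.84,"z": 0,"hand": 0.0},{"x": 0,"y": 0,"yaw": -0.96,"z": 0,"hand": 0.0},{"x": 0,"y": 0,"yaw": -1.08,"z": 0,"hand": 0.0},{"x": 0,"y": 0,"yaw": -1.2,"z": 0,"hand": 0.0},{"x": 0,"y": 0,"yaw": -1.32,"z": 0,"hand": 0.0},{"x": 0,"y": 0,"yaw": -1.44,"z": 0,"hand": 0.0}]}}

```text
t: 16.02
tcp_pos: [0.4458, -0.1224, 0.1666]
eef_rot: [0.001, 0.989, 0.145, 0.001]
contact_force: [0.8, 0.9, -0.1]
finger_gap: 0.004
grip_force: 0.0
```

```bash
cat >> st.py <<'E'
piv=np.array([0,-125.])
def kn(d):
    W=cloud(d); z=W[...,2]; J=(W[...,:2]-o_)@R*1000; im=d['image']
    m=(abs(z-.1215)<.006)&(abs(np.hypot(*np.moveaxis(J-piv,-1,0))-110)<18)&(im.max(2)<70)
    p=J[m]; c=np.array(cv2.minAreaRect(p.astype(np.float32))[0]) if len(p) else np.zeros(2); v=c-piv
    print('knob',len(p),c.round(1),'r',np.hypot(*v).round(1),'ang',np.degrees(np.arctan2(v[1],v[0])).round(1))
    return np.arctan2(v[1],v[0])
def way(a,off=24.,r=110):
    # world TCP & toolY angle for lever angle a (jig), pusher offset behind
    c=piv+r*np.array([np.cos(a),np.sin(a)])-off*np.array([-np.sin(a),np.cos(a)])
    return R@(c/1000)+o_, a+t
E
python3 - <<'E'
from st import *
st(); d=shot('top'); blanks(d); a=kn(d)
W=cloud(d);z=W[...,2]; m=(abs(z-.1)<.008); m[:, :445]=0;m[:, 490:]=0;m[:170]=0;m[220:]=0
print('jar',W[m].min(0),W[m].max(0), ((cv2.minAreaRect(W[m][:,:2].astype(np.float32))[0]-o_)@R*1000))
print(way(a,24),way(a,40),manip.get_obs()['joint_pos'])
E
```

```text
16.02 tcp [ 0.4458 -0.1224  0.1666] jig [-106.  -103.9] yawY-jigY -154.32 Fjig [0.6 1. ] -0.07128172298717884 gap 0.004409629418274838
thin 743 lo [-54.5 -31.8] hi [63.1 26.8] ((4.471912384033203, -2.598602294921875), (119.77996826171875, 59.76285171508789), 0.0993804857134819) 0.04740356962336789
thick 199 lo [-86.  -29.5] hi [-4.5 28.8] ((-21.14413833618164, -1.5392742156982422), (59.580257415771484, 130.19461059570312), 88.39176177978516) 0.034833906844093265
knob 0 [0. 0.] r 125.0 ang 90.0
jar [ 0.52207446 -0.41350697  0.09229545] [ 0.57738371 -0.35693596  0.10784406] [  37.86443429 -346.82061788]
(array([ 0.58814927, -0.0550798 ]), np.float64(1.4132463267948965)) (array([ 0.6039511 , -0.05759018]), np.float64(1.4132463267948965)) [-5.25074697e-01  3.19435724e-01  1.67450206e+00  6.33716899e-05
  1.14410170e+00  7.62267150e-01]
```

Call:
{"fn": "drive_tool", "kwargs": {"increments": [{"x": -0.004,"y": -0.02,"yaw": -0.12,"z": 0,"hand": 0.0},{"x": -0.008,"y": -0.04,"yaw": -0.24,"z": 0,"hand": 0.0},{"x": -0.0125,"y": -0.0647,"yaw": -0.36,"z": 0,"hand": 0.0},{"x": -0.0125,"y": -0.0647,"yaw": -0.48,"z": 0,"hand": 0.0},{"x": -0.0125,"y": -0.0647,"yaw": -0.6,"z": 0,"hand": 0.0},{"x": -0.0125,"y": -0.0647,"yaw": -0.72,"z": 0,"hand": 0.0},{"x": -0.0125,"y": -0.0647,"yaw": -0.84,"z": 0,"hand": 0.0},{"x": -0.0125,"y": -0.0647,"yaw": -0.96,"z": 0,"hand": 0.0},{"x": -0.0125,"y": -0.0647,"yaw": -1.08,"z": -0.02,"hand": 0.0},{"x": -0.0125,"y": -0.0647,"yaw": -1.2,"z": -0.04,"hand": 0.0},{"x": -0.0125,"y": -0.0647,"yaw": -1.279,"z": -0.05,"hand": 0.0},{"x": -0.0125,"y": -0.0647,"yaw": -1.279,"z": -0.05,"hand": 0.0}]}}

```text
t: 17.07
tcp_pos: [0.4323, -0.1867, 0.1143]
eef_rot: [-0.0, 0.882, -0.472, -0.001]
contact_force: [-0.3, 0.3, -1.0]
finger_gap: 0.001
grip_force: 0.0
```

```bash
python3 - <<'E'
from st import *
st(); p=manip.get_obs()['tcp_pos'][:2]; a0=np.radians(-137.6)
q=manip.get_obs()['eef_rot']; y0=2*np.arctan2(q[2],q[1])-np.pi/2
print(np.degrees(y0))
for k in range(0,13):
    a=a0+k*.1; w,th=way(a,23); print(round(k*.1,2),(w-p).round(4), round((th-y0+np.pi)%(2*np.pi)-np.pi,3), round((th-y0)%np.pi,3))
E
```

```text
17.07 tcp [ 0.4323 -0.1867  0.1143] jig [-109.3 -169.4] yawY-jigY -227.28 Fjig [-0.3  0.2] -0.9806287317608745 gap 0.0009147646993563405
-146.3077979369867
0.0 [ 0.0104 -0.0146] -0.006 3.136
0.1 [ 0.015  -0.0248] 0.094 0.094
0.2 [ 0.0207 -0.0345] 0.194 0.194
0.3 [ 0.0272 -0.0436] 0.294 0.294
0.4 [ 0.0347 -0.052 ] 0.394 0.394
0.5 [ 0.043  -0.0596] 0.494 0.494
0.6 [ 0.0519 -0.0664] 0.594 0.594
0.7 [ 0.0616 -0.0722] 0.694 0.694
0.8 [ 0.0717 -0.077 ] 0.794 0.794
0.9 [ 0.0823 -0.0808] 0.894 0.894
1.0 [ 0.0932 -0.0836] 0.994 0.994
1.1 [ 0.1043 -0.0852] 1.094 1.094
1.2 [ 0.1155 -0.0857] 1.194 1.194
```

Call:
{"fn": "drive_tool", "kwargs": {"increments": [{"x": 0.0104,"y": -0.0146,"yaw": -0.006,"z": 0,"hand": 0.0},{"x": 0.0127,"y": -0.0197,"yaw": 0.044,"z": 0,"hand": 0.0},{"x": 0.015,"y": -0.0248,"yaw": 0.094,"z": 0,"hand": 0.0},{"x": 0.0178,"y": -0.0297,"yaw": 0.144,"z": 0,"hand": 0.0},{"x": 0.0207,"y": -0.0345,"yaw": 0.194,"z": 0,"hand": 0.0},{"x": 0.0239,"y": -0.0391,"yaw": 0.244,"z": 0,"hand": 0.0},{"x": 0.0272,"y": -0.0436,"yaw": 0.294,"z": 0,"hand": 0.0},{"x": 0.0309,"y": -0.0479,"yaw": 0.344,"z": 0,"hand": 0.0},{"x": 0.0347,"y": -0.052,"yaw": 0.394,"z": 0,"hand": 0.0},{"x": 0.0388,"y": -0.0559,"yaw": 0.444,"z": 0,"hand": 0.0},{"x": 0.043,"y": -0.0596,"yaw": 0.494,"z": 0,"hand": 0.0},{"x": 0.043,"y": -0.0596,"yaw": 0.494,"z": 0,"hand": 0.0}]}}

```text
t: 18.07
tcp_pos: [0.4762, -0.2468, 0.1163]
eef_rot: [0.0, 0.971, -0.239, 0.001]
contact_force: [-1.7, 1.3, 2.1]
finger_gap: 0.002
grip_force: 1.1
```

```bash
python3 - <<'E'
from st import *
st(); d=shot('side'); W=cloud(d); z=W[...,2]; J=(W[...,:2]-o_)@R*1000; im=d['image']
m=(z>.1)&(z<.125)&(abs(np.hypot(*np.moveaxis(J-piv,-1,0))-110)<30)&(J[...,1]<-125)&(im.max(2)<80)
print(m.sum(), np.median(J[m],axis=0))
m=(z>.043)&(z<.053)&(im.min(2)>90)&(J[...,1]>-60)&(J[...,1]<-30)&(((J[...,0]>42)&(J[...,0]<62))|((J[...,0]<-48)&(J[...,0]>-67)))
print('jaw front', m.sum(), np.percentile(J[m][:,1],[50,90,97]) if m.any() else 0)
cv2.imwrite('pics/s3.png',cv2.resize(d['image'][120:240,250:400],(750,600),interpolation=cv2.INTER_CUBIC))
E
```

```text
18.07 tcp [ 0.4762 -0.2468  0.1163] jig [ -56.5 -221.9] yawY-jigY -198.61 Fjig [-1.9  1. ] 2.0741279903972494 gap 0.002130409136819418
53 [ -39.96094108 -213.25850516]
jaw front 75 [-46.20394534 -32.93025401 -31.67737294]
```

View pics/s3.png

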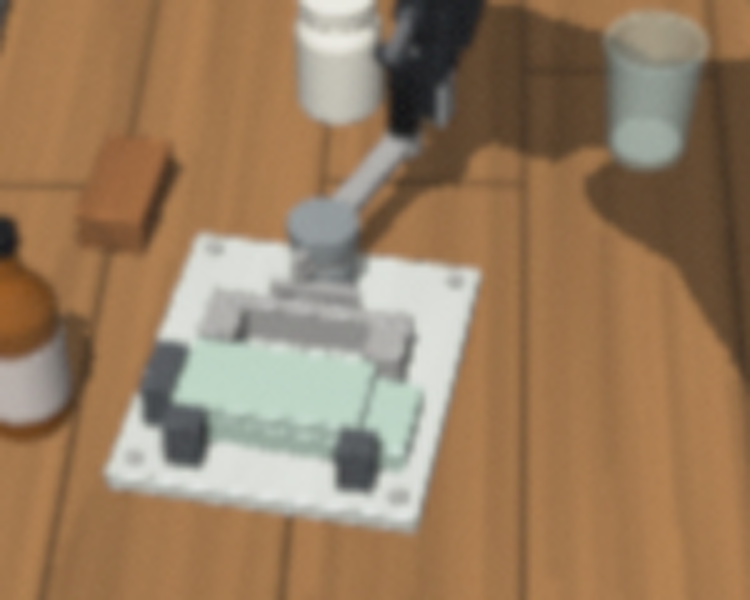

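The fingers are pushing the knob at (405,130), the jaw is following, and the stack sits neatly in the corner. Continuing the swing.

Call:
{"fn": "drive_tool", "kwargs": {"increments": [{"x": 0.0044,"y": -0.0035,"yaw": 0.05,"z": 0,"hand": 0.0},{"x": 0.0089,"y": -0.0068,"yaw": 0.1,"z": 0,"hand": 0.0},{"x": 0.0137,"y": -0.0098,"yaw": 0.15,"z": 0,"hand": 0.0},{"x": 0.0186,"y": -0.0126,"yaw": 0.2,"z": 0,"hand": 0.0},{"x": 0.0236,"y": -0.0151,"yaw": 0.25,"z": 0,"hand": 0.0},{"x": 0.0287,"y": -0.0174,"yaw": 0.3,"z": 0,"hand": 0.0},{"x": 0.034,"y": -0.0194,"yaw": 0.35,"z": 0,"hand": 0.0},{"x": 0.0393,"y": -0.0212,"yaw": 0.4,"z": 0,"hand": 0.0}]}}

```text
t: 18.78
tcp_pos: [0.5145, -0.2673, 0.1158]
eef_rot: [0.0, 0.999, -0.043, -0.0]
contact_force: [-2.8, 2.0, 1.9]
finger_gap: 0.0
grip_force: 1.4
```

```bash
cat >> st.py <<'E'
def ring(da=.5,n=6,off=23.):
    """offsets from current contact pose along the arc"""
    ob=manip.get_obs(); p=ob['tcp_pos'][:2]; q=ob['eef_rot']; y0=2*np.arctan2(q[2],q[1])-np.pi/2
    j=(p-o_)@R*1000-piv; a=np.arctan2(j[1],j[0])+np.arctan2(off,110)
    f=ob['contact_force'][:2]@R; print('lever~',np.degrees(a).round(1),'turned',round(a+2.402,3),'yaw err',round((a+t-y0+np.pi/2)%np.pi-np.pi/2,3),'Ftan',round(float(f@[np.sin(a),-np.cos(a)]),2),'Frad',round(float(f@[np.cos(a),np.sin(a)]),2))
    for k in range(1,n+1):
        w,th=way(a+k*da/n,off); print(round(k*da/n,3),(w-p).round(4),round((th-y0+np.pi/2)%np.pi-np.pi/2,3))
E
python3 -c "
from st import *
st(); ring(.6,6)"
```

```text
18.78 tcp [ 0.5145 -0.2673  0.1158] jig [ -15.4 -236.2] yawY-jigY -175.85 Fjig [-3.   1.5] 1.866866079227594 gap 0.00022336319649555103
lever~ -86.1 turned 0.9 yaw err -0.004 Ftan 2.93 Frad -1.74
0.1 [ 0.0109 -0.0029] 0.096
0.2 [ 0.022  -0.0045] 0.196
0.3 [ 0.0332 -0.005 ] 0.296
0.4 [ 0.0444 -0.0044] 0.396
0.5 [ 0.0555 -0.0027] 0.496
0.6 [0.0664 0.0002] 0.596
```

Call:
{"fn": "drive_tool", "kwargs": {"increments": [{"x": 0.0055,"y": -0.0015,"yaw": 0.046,"z": 0,"hand": 0.0},{"x": 0.0109,"y": -0.0029,"yaw": 0.096,"z": 0,"hand": 0.0},{"x": 0.0165,"y": -0.0037,"yaw": 0.146,"z": 0,"hand": 0.0},{"x": 0.022,"y": -0.0045,"yaw": 0.196,"z": 0,"hand": 0.0},{"x": 0.0276,"y": -0.0048,"yaw": 0.246,"z": 0,"hand": 0.0},{"x": 0.0332,"y": -0.005,"yaw": 0.296,"z": 0,"hand": 0.0},{"x": 0.0332,"y": -0.005,"yaw": 0.296,"z": 0,"hand": 0.0}]}}

```text
t: 19.37
tcp_pos: [0.5481, -0.2724, 0.1157]
eef_rot: [0.0, 0.994, 0.105, 0.0]
contact_force: [-4.1, -0.0, 1.9]
finger_gap: 0.0
grip_force: 1.5
```

```bash
python3 -c "
from st import *
st(); ring(.5,10); blanks(shot('top'))"
```

```text
19.37 tcp [ 0.5481 -0.2724  0.1157] jig [  18.5 -235.9] yawY-jigY -158.91 Fjig [-4.  -0.7] 1.8850634386564709 gap 3.374491634121864e-05
lever~ -68.7 turned 1.203 yaw err 0.004 Ftan 4.0 Frad -0.85
0.05 [0.0056 0.0003] 0.054
0.1 [0.0112 0.0007] 0.104
0.15 [0.0168 0.0015] 0.154
0.2 [0.0223 0.0025] 0.204
0.25 [0.0278 0.0038] 0.254
0.3 [0.0332 0.0054] 0.304
0.35 [0.0385 0.0072] 0.354
0.4 [0.0437 0.0093] 0.404
0.45 [0.0488 0.0117] 0.454
0.5 [0.0538 0.0143] 0.504
thin 747 lo [-55.1 -28.8] hi [62.2 29.6] ((-0.4105072021484375, 0.5511150360107422), (128.8324432373047, 61.11274719238281), 0.2784406542778015) 0.04715359810102138
thick 159 lo [-85.7 -29.1] hi [-36.   29.4] ((-36.16529083251953, 0.5278892517089844), (100.63562774658203, 59.396812438964844), 0.9455137848854065) 0.03496362449391466
```

Both blanks now measure flush and the force is rising (4 N). On to smaller steps.

Call:
{"fn": "drive_tool", "kwargs": {"increments": [{"x": 0.0028,"y": 0.0001,"yaw": 0.029,"z": 0,"hand": 0.0},{"x": 0.0056,"y": 0.0003,"yaw": 0.054,"z": 0,"hand": 0.0},{"x": 0.0084,"y": 0.0005,"yaw": 0.079,"z": 0,"hand": 0.0},{"x": 0.0112,"y": 0.0007,"yaw": 0.104,"z": 0,"hand": 0.0},{"x": 0.014,"y": 0.0011,"yaw": 0.129,"z": 0,"hand": 0.0},{"x": 0.0168,"y": 0.0015,"yaw": 0.154,"z": 0,"hand": 0.0},{"x": 0.0168,"y": 0.0015,"yaw": 0.154,"z": 0,"hand": 0.0}]}}

```text
t: 20.0
tcp_pos: [0.5649, -0.2711, 0.115]
eef_rot: [0.0, 0.984, 0.181, 0.0]
contact_force: [-4.6, -1.2, 3.9]
finger_gap: 0.001
grip_force: 2.6
```

```bash
python3 -c "
from st import *
st(); ring(.3,12)"
```

```text
20.0 tcp [ 0.5649 -0.2711  0.115 ] jig [  34.9 -232. ] yawY-jigY -150.16 Fjig [-4.3 -1.9] 3.8729396848638054 gap 0.0009638997145276054
lever~ -60.1 turned 1.353 yaw err 0.001 Ftan 4.7 Frad -0.46
0.025 [0.0027 0.0007] 0.026
0.05 [0.0055 0.0012] 0.051
0.075 [0.0082 0.0018] 0.076
0.1 [0.011  0.0025] 0.101
0.125 [0.0137 0.0033] 0.126
0.15 [0.0164 0.0041] 0.151
0.175 [0.019 0.005] 0.176
0.2 [0.0217 0.0059] 0.201
0.225 [0.0243 0.0069] 0.226
0.25 [0.0269 0.008 ] 0.251
0.275 [0.0294 0.0092] 0.276
0.3 [0.032  0.0104] 0.301
```

Call:
{"fn": "drive_tool", "kwargs": {"increments": [{"x": 0.0027,"y": 0.0007,"yaw": 0.026,"z": 0,"hand": 0.0},{"x": 0.0055,"y": 0.0012,"yaw": 0.051,"z": 0,"hand": 0.0},{"x": 0.0082,"y": 0.0018,"yaw": 0.076,"z": 0,"hand": 0.0},{"x": 0.011,"y": 0.0025,"yaw": 0.101,"z": 0,"hand": 0.0},{"x": 0.011,"y": 0.0025,"yaw": 0.101,"z": 0,"hand": 0.0}]}}

```text
t: 20.42
tcp_pos: [0.5757, -0.2689, 0.115]
eef_rot: [0.001, 0.973, 0.23, -0.0]
contact_force: [-5.9, -2.2, 4.8]
finger_gap: -0.001
grip_force: 3.2
```

```bash
python3 -c "
from st import *
st(); ring(.2,8)"
```

```text
20.42 tcp [ 0.5757 -0.2689  0.115 ] jig [  45.3 -228.1] yawY-jigY -144.41 Fjig [-5.4 -3.1] 4.820924723687157 gap -0.0014686115292793784
lever~ -54.5 turned 1.451 yaw err -0.001 Ftan 6.23 Frad -0.65
0.025 [0.0026 0.001 ] 0.024
0.05 [0.0053 0.0018] 0.049
0.075 [0.008  0.0027] 0.074
0.1 [0.0107 0.0036] 0.099
0.125 [0.0133 0.0046] 0.124
0.15 [0.0159 0.0057] 0.149
0.175 [0.0184 0.0068] 0.174
0.2 [0.021  0.0081] 0.199
```

Call:
{"fn": "drive_tool", "kwargs": {"increments": [{"x": 0.0026,"y": 0.001,"yaw": 0.024,"z": 0,"hand": 0.0},{"x": 0.0053,"y": 0.0018,"yaw": 0.049,"z": 0,"hand": 0.0},{"x": 0.008,"y": 0.0027,"yaw": 0.074,"z": 0,"hand": 0.0},{"x": 0.0107,"y": 0.0036,"yaw": 0.099,"z": 0,"hand": 0.0},{"x": 0.0107,"y": 0.0036,"yaw": 0.099,"z": 0,"hand": 0.0}]}}

```text
t: 20.83
tcp_pos: [0.5863, -0.2656, 0.115]
eef_rot: [0.001, 0.961, 0.278, -0.0]
contact_force: [-6.0, -4.4, 4.6]
finger_gap: -0.0
grip_force: 3.8
```

```bash
python3 -c "
from st import *
st(); ring(.2,8)"
```

```text
20.83 tcp [ 0.5863 -0.2656  0.115 ] jig [  55.2 -223.2] yawY-jigY -138.74 Fjig [-5.3 -5.2] 4.593265630052286 gap -4.250007209620757e-05
lever~ -48.8 turned 1.55 yaw err -0.002 Ftan 7.44 Frad 0.47
0.025 [0.0025 0.0013] 0.023
0.05 [0.0051 0.0023] 0.048
0.075 [0.0077 0.0035] 0.073
0.1 [0.0102 0.0047] 0.098
0.125 [0.0127 0.006 ] 0.123
0.15 [0.0152 0.0073] 0.148
0.175 [0.0177 0.0087] 0.173
0.2 [0.0201 0.0101] 0.198
```

Near the click now (8–10 N expected), so I step by 0.05.

Call:
{"fn": "drive_tool", "kwargs": {"increments": [{"x": 0.0025,"y": 0.0013,"yaw": 0.023,"z": 0,"hand": 0.0},{"x": 0.0051,"y": 0.0023,"yaw": 0.048,"z": 0,"hand": 0.0},{"x": 0.0051,"y": 0.0023,"yaw": 0.048,"z": 0,"hand": 0.0}]}}

```text
t: 21.08
tcp_pos: [0.5914, -0.2636, 0.1151]
eef_rot: [0.001, 0.954, 0.3, -0.0]
contact_force: [-5.6, -5.4, 5.2]
finger_gap: 0.003
grip_force: 4.1
```

```bash
python3 -c "
from st import *
st(); ring(.2,8)"
```

```text
21.08 tcp [ 0.5914 -0.2636  0.1151] jig [  59.9 -220.4] yawY-jigY -136.01 Fjig [-4.7 -6.2] 5.247130470138543 gap 0.002903912922195325
lever~ -46.1 turned 1.598 yaw err -0.001 Ftan 7.68 Frad 1.17
0.025 [0.0025 0.0014] 0.024
0.05 [0.005  0.0026] 0.049
0.075 [0.0075 0.0039] 0.074
0.1 [0.01   0.0052] 0.099
0.125 [0.0124 0.0066] 0.124
0.15 [0.0148 0.008 ] 0.149
0.175 [0.0172 0.0095] 0.174
0.2 [0.0195 0.0111] 0.199
```

Call:
{"fn": "drive_tool", "kwargs": {"increments": [{"x": 0.0025,"y": 0.0014,"yaw": 0.024,"z": 0,"hand": 0.0},{"x": 0.005,"y": 0.0026,"yaw": 0.049,"z": 0,"hand": 0.0},{"x": 0.005,"y": 0.0026,"yaw": 0.049,"z": 0,"hand": 0.0}]}}

```text
t: 21.33
tcp_pos: [0.5965, -0.2612, 0.1151]
eef_rot: [0.001, 0.946, 0.324, -0.0]
contact_force: [-4.3, -6.4, 3.8]
finger_gap: -0.004
grip_force: 4.0
```

```bash
python3 -c "
from st import *
st(); ring(.2,8)"
```

```text
21.33 tcp [ 0.5965 -0.2612  0.1151] jig [  64.6 -217.2] yawY-jigY -133.21 Fjig [-3.2 -7. ] 3.8115553490991223 gap -0.003799897212266755
lever~ -43.2 turned 1.648 yaw err 0.001 Ftan 7.32 Frad 2.46
0.025 [0.0024 0.0015] 0.026
0.05 [0.0049 0.0028] 0.051
0.075 [0.0073 0.0042] 0.076
0.1 [0.0097 0.0056] 0.101
0.125 [0.0121 0.0072] 0.126
0.15 [0.0144 0.0087] 0.151
0.175 [0.0167 0.0103] 0.176
0.2 [0.019 0.012] 0.201
```

Call:
{"fn": "drive_tool", "kwargs": {"increments": [{"x": 0.0024,"y": 0.0015,"yaw": 0.026,"z": 0,"hand": 0.0},{"x": 0.0049,"y": 0.0028,"yaw": 0.051,"z": 0,"hand": 0.0},{"x": 0.0049,"y": 0.0028,"yaw": 0.051,"z": 0,"hand": 0.0}]}}

```text
t: 21.58
tcp_pos: [0.6019, -0.2581, 0.1151]
eef_rot: [0.001, 0.938, 0.348, 0.001]
contact_force: [-2.0, -5.2, 1.5]
finger_gap: -0.002
grip_force: 2.0
```

```bash
python3 -c "
from st import *
st(); ring(.2,8)"
```

```text
21.58 tcp [ 0.6019 -0.2581  0.1151] jig [  69.5 -213.3] yawY-jigY -130.29 Fjig [-1.1 -5.4] 1.523937090859595 gap -0.00190595957720022
lever~ -40.0 turned 1.704 yaw err 0.005 Ftan 4.86 Frad 2.62
0.025 [0.0024 0.0014] 0.03
0.05 [0.0048 0.0028] 0.055
0.075 [0.0072 0.0044] 0.08
0.1 [0.0095 0.0059] 0.105
0.125 [0.0118 0.0076] 0.13
0.15 [0.0141 0.0093] 0.155
0.175 [0.0163 0.011 ] 0.18
0.2 [0.0184 0.0128] 0.205
```

The force is dropping, so the clutch is going over its hump. Another small step.

Call:
{"fn": "drive_tool", "kwargs": {"increments": [{"x": 0.0024,"y": 0.0014,"yaw": 0.026,"z": 0,"hand": 0.0},{"x": 0.0036,"y": 0.0021,"yaw": 0.04,"z": 0,"hand": 0.0},{"x": 0.0036,"y": 0.0021,"yaw": 0.04,"z": 0,"hand": 0.0}]}}

```text
t: 21.83
tcp_pos: [0.6052, -0.2545, 0.1145]
eef_rot: [-0.0, 0.931, 0.366, 0.0]
contact_force: [0.3, -0.0, -0.0]
finger_gap: -0.001
grip_force: 1.4
```

```bash
python3 -c "
from st import *
st(); ring(.2,8); d=shot('side'); W=cloud(d); z=W[...,2]; J=(W[...,:2]-o_)@R*1000
cv2.imwrite('pics/s4.png',cv2.resize(d['image'][120:240,250:400],(750,600),interpolation=cv2.INTER_CUBIC))"
```

```text
21.83 tcp [ 0.6052 -0.2545  0.1145] jig [  72.2 -209.3] yawY-jigY -128.0 Fjig [0.3 0. ] -0.02477618017506414 gap -0.0008413668064069633
lever~ -37.6 turned 1.745 yaw err 0.007 Ftan -0.24 Frad 0.25
0.025 [0.0031 0.0003] 0.032
0.05 [0.0055 0.0018] 0.057
0.075 [0.0078 0.0035] 0.082
0.1 [0.01   0.0051] 0.107
0.125 [0.0122 0.0069] 0.132
0.15 [0.0144 0.0087] 0.157
0.175 [0.0165 0.0105] 0.182
0.2 [0.0186 0.0124] 0.207
```

Force has gone: the clutch clicked. Backing off, lifting clear and checking.

Call:
{"fn": "drive_tool", "kwargs": {"increments": [{"x": -0.005,"y": -0.005,"yaw": 0,"z": 0,"hand": 0.0},{"x": -0.011,"y": -0.0103,"yaw": 0,"z": 0.005,"hand": 0.0},{"x": -0.011,"y": -0.0103,"yaw": 0,"z": 0.04,"hand": 0.0},{"x": -0.011,"y": -0.0103,"yaw": 0,"z": 0.08,"hand": 0.0},{"x": -0.04,"y": -0.02,"yaw": 0,"z": 0.1,"hand": 0.0},{"x": -0.08,"y": -0.03,"yaw": 0,"z": 0.12,"hand": 0.0},{"x": -0.12,"y": -0.04,"yaw": 0,"z": 0.12,"hand": 0.0},{"x": -0.15,"y": -0.05,"yaw": 0,"z": 0.12,"hand": 0.0},{"x": -0.18,"y": -0.06,"yaw": 0,"z": 0.12,"hand": 0.0},{"x": -0.18,"y": -0.06,"yaw": 0,"z": 0.12,"hand": 0.0},{"x": -0.18,"y": -0.06,"yaw": 0,"z": 0.12,"hand": 0.0}]}}

```text
t: 22.8
tcp_pos: [0.4235, -0.3157, 0.2355]
eef_rot: [0.0, 0.931, 0.365, 0.0]
contact_force: [0.5, 0.4, -0.2]
finger_gap: 0.003
grip_force: 0.0
```

```bash
python3 -c "
from st import *
st(); d=shot('top'); blanks(d); kn(d)
W=cloud(d); z=W[...,2]; J=(W[...,:2]-o_)@R*1000
m=(abs(z-.048)<.005)&(d['image'].min(2)>90)&(J[...,1]<-20)&(J[...,1]>-80)&(J[...,0]<62)&(J[...,0]>42)
print('jaw y range',np.percentile(J[m][:,1],[1,99]))
b=(abs(z-.048)<.005)&(J[...,1]<-40)&(J[...,1]>-95)&(abs(J[...,0])<35); print('bar',b.sum(),np.percentile(J[b][:,1],[2,98]))
cv2.imwrite('pics/t5.png',cv2.resize(d['image'][130:250,310:460],(750,600),interpolation=cv2.INTER_CUBIC))"
```

```text
22.8 tcp [ 0.4235 -0.3157  0.2355] jig [ -97.7 -298.2] yawY-jigY -128.2 Fjig [0.4 0.4] -0.19861313652425838 gap 0.002859007190719748
thin 749 lo [-55.4 -28.8] hi [62.2 29.5] ((3.4510536193847656, 0.6802654266357422), (120.18429565429688, 60.759483337402344), 0.28768980503082275) 0.04735368026055142
thick 190 lo [-86.6 -28.4] hi [-50.2  29.2] ((-36.52077102661133, 0.22304534912109375), (100.63187408447266, 59.097164154052734), 0.16312175989151) 0.03479010374295144
knob 49 [  81.6 -195. ] r 107.5 ang -40.6
jaw y range [-71.18592901 -21.1802633 ]
bar 138 [-89.73699734 -59.984764  ]
```

View pics/t5.png

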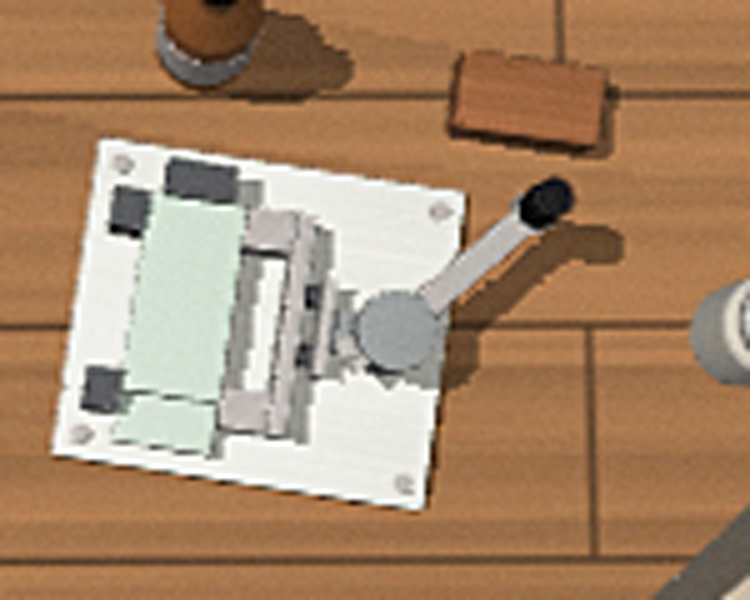

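The jaw is tight and the stack flush; something shows under the hub at (360–390,380), so I enlarge it to check the tail pointers.

```bash
python3 - <<'E'
from st import *
d=load('top'); s=load('side') if 0 else shot('side')
W=cloud(d)
a=cv2.resize(d['image'][180:215,370:410],(400,350),interpolation=cv2.INTER_CUBIC)
u,v=proj(s,np.array([[.547,-.16,.074]]))[0].astype(int); print(u,v)
b=cv2.resize(s['image'][v-18:v+17,u-20:u+20],(400,350),interpolation=cv2.INTER_CUBIC)
cv2.imwrite('pics/p6.png',np.hstack([a,b])); print(manip.get_obs()['t'])
J=(W[...,:2]-o_)@R*1000; z=W[...,2]
v_=J-piv; r=np.hypot(v_[...,0],v_[...,1]); m=(r>31)&(r<50)&(z>.05)&(z<.1)
ang=np.degrees(np.arctan2(v_[m][:,1],v_[m][:,0])); i=np.argsort(ang)
print(np.c_[ang[i],r[m][i],z[m][i]*1000].round(0).tolist())
E
```

```text
314 163
22.9
[[-56.0, 33.0, 72.0], [-54.0, 38.0, 69.0], [-52.0, 40.0, 76.0], [-52.0, 34.0, 75.0], [-51.0, 45.0, 73.0], [-50.0, 38.0, 76.0], [-50.0, 49.0, 74.0], [-49.0, 32.0, 74.0], [-49.0, 42.0, 76.0], [-48.0, 36.0, 75.0], [-48.0, 47.0, 72.0], [-47.0, 41.0, 71.0], [-46.0, 45.0, 72.0], [-45.0, 33.0, 74.0], [-45.0, 49.0, 72.0], [-44.0, 37.0, 75.0], [-43.0, 42.0, 74.0], [-43.0, 47.0, 68.0], [-42.0, 31.0, 72.0], [-41.0, 34.0, 78.0], [-41.0, 39.0, 77.0], [-40.0, 44.0, 73.0], [-40.0, 48.0, 74.0], [-38.0, 33.0, 75.0], [-38.0, 41.0, 74.0], [-38.0, 37.0, 77.0], [-38.0, 46.0, 73.0], [-37.0, 49.0, 77.0], [-35.0, 47.0, 76.0], [-35.0, 43.0, 76.0], [-35.0, 39.0, 75.0], [-34.0, 31.0, 72.0], [-34.0, 34.0, 77.0], [-32.0, 46.0, 75.0], [-32.0, 42.0, 71.0], [-31.0, 37.0, 73.0], [-31.0, 34.0, 72.0], [-30.0, 49.0, 71.0], [-30.0, 44.0, 73.0], [-29.0, 40.0, 72.0], [-28.0, 36.0, 73.0], [-26.0, 31.0, 75.0], [59.0, 45.0, 51.0], [97.0, 38.0, 52.0], [97.0, 41.0, 53.0], [108.0, 33.0, 58.0], [113.0, 35.0, 62.0], [115.0, 32.0, 60.0], [119.0, 31.0, 53.0], [124.0, 33.0, 58.0], [127.0, 32.0, 64.0], [134.0, 32.0, 73.0], [138.0, 34.0, 72.0], [142.0, 32.0, 70.0], [145.0, 34.0, 71.0]]
```

View pics/p6.png

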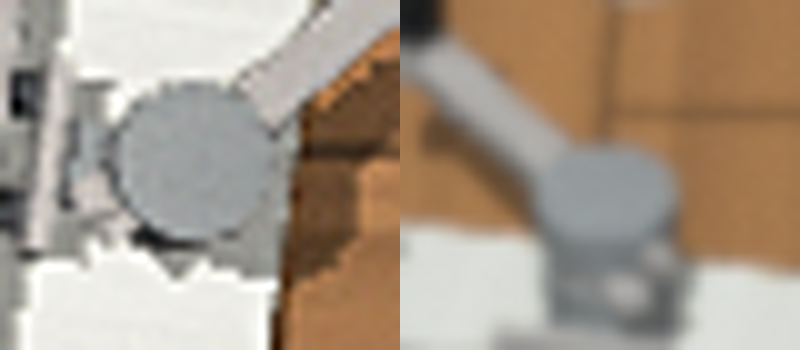

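Two separate pointers: the lever tail is near 139° and the spindle pointer near 116°, about 0.40 rad apart, which means one click. The knob angle gives about 17.5 mm of rack travel. Handing in.

```bash
python3 -c "
from bench import manip
print(manip.finish_job())"
```

```text
the job is handed in; nothing more can be done
None
```

The job is handed in after 22.9 s: both blanks are stacked and measured flush against the end stop and fence, the jaw is tight, the clutch shows one click (pointers about 0.40 rad apart), and the arm is clear; the hand-in returned no verdict.

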